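Third hand for the tray's end board

ROBOT

A 6-joint arm with a two-finger parallel gripper is mounted at the origin on the work surface. World frame = base frame: x ahead of the robot, y to its left, z up, the work surface at z = 0. Lengths are in mm, angles in rad, forces in N, time in s.
With the tool pointing down it reaches from about 350 to 875 mm from the base axis. Payload 4.2 kg.
Tool frame: the origin (TCP) lies midway between the tips of the shut fingers; the grasp point (between the pads) lies arm.grip_depth behind it (arm.grip_depth is the distance from the TCP to the grasp point, in mm); z points along the fingers, y is the direction in which the jaws open and shut (so a half turn about z gives the same grasp; the last joint's range is limited). The gripper opens to 85 mm and grips with 20 to 120 N. Pads are 22 mm wide; open, the fingers measure 114 mm over their backs; the gripper's body (76 mm by 85 mm) begins 54 mm behind the grasp point. The pads swing forward as they close: fully open they stand 13 mm farther back than shut.
Start: joints at [-0.872, 0.385, 0.008, 0, -1.194, -0.259], TCP at [266.111, -565.495, 231.312] pointing down, gripper open.
Joint ranges: [-3.14, 3.14], [-1.21, 2.06], [-1.07, 1.41], [-3.16, 2.05], [-2.99, -0.16], [-3.1, 3.1]. Speed limits (rad/s): [2.79, 2.79, 3.14, 3.14, 3.14, 3.14].

INTERFACE

Orientations are given as a unit quaternion [x, y, z, w].
In Python, from bench import arm gives the robot as it stands.
- The arm moves only by the tool play_rows, never from a script. Its argument "motion" is one flat list of numbers, 7 for each row, row after row: the opening in per cent of the stroke, from 0 (shut) to 100 (fully open), then the shift along the world's x, y, z in cm, then the turn, a rotation vector about the world's x, y, z in degrees. A call has 1 to 5 rows; each row is the pose to reach, as a shift and turn from the pose commanded when the call began; what a row does not reach only later rows make up. A row lasts 1/8 s, in which the tool goes at most 62.5 mm and 10.7 degrees, less where a joint would pass 70% of its speed; a pose out of reach is approached as far as the arm can. A call with a gripper value outside its range is refused whole. The fingers move at their own pace and stop on an object; the grip force is fixed at half the most. Time passes only in rows, so rows that repeat a pose let the fingers close. It gives the time, the measured TCP pose, the force and the opening at its end, in the units of the state.
- arm.read_state(): the state, without advancing time (a new reading comes with each control period).
- arm.get_image(name): name is "scene" or "top" or "wrist"; returns (picture, depth): 400x640x3 uint8, red, green, blue; 400x640 float32, mm along the optical axis (not along the pixel's ray), 0 where there is no reading.
- arm.camera_info(name): a dict with "fovy" (degrees; the focal length in pixels is half the picture's height over the tangent of half this angle, whatever the lens; pixels are square), "cx", "cy" (the principal point, pixels), "R" (3x3) and "t" (3): a world point X has camera coordinates R X + t. Camera axes: x right, y down, z forward; pixel columns grow to the right and rows downward; lengths in mm; the calibration is good to about 2 mm. The wrist camera is an equidistant fisheye: a pixel r from the principal point sees the ray r / f radians off the axis. A picture is of the moment at which its call begins: read the wrist's pose just before it. camera_info takes no time and is no camera call; for the wrist camera it gives the pose at the moment of the call.
- arm.job_done(): hands the job in, once; it reports no verdict.
Trained networks look in the newest picture that a camera, given by its name, has taken for a name from the list of things; names that differ only in an ending like _2 or _b are one class to them, and where a whole thing is asked for, a point or a joint stands for the part that bears it (a point fixed in the world has none). Each returns a list of dicts, best first, with "confidence" (0 to 1); they miss things now and then, are a little off and sometimes report something else, mostly with a low value. They report only what shows in the picture. A call takes as long as a camera call.
- arm.outline_of(thing, camera): "mask" (400x640 bool, what is visible of it) and "extent" ([left, top, width, height] in pixels, round what is visible of it).
- arm.place_of(thing, camera): "uv" ([column, row] in pixels: a listed point, or the origin of a listed thing).
The state is a dict: "clock": time; "joints": joint angles; "joint_vel": joint speeds; "joint_efforts": joint torques, N m; "position": TCP position; "ee_rot": TCP orientation; "contact_force": force on the tool from outside, world axes, zero at the start; "wrist_torque": the same for the moment, N m; "gripper_width": finger opening in mm.
Only numpy, scipy, OpenCV 4.12 (cv2) and the standard library are available. Lean on these libraries where they do the work, as an engineer would, in place of code of your own. Each camera call takes 0.05 s, during which the arm holds its last target.

TASK

A wooden parts tray stands in the screwing jig with one end still open. Take the long end board from the peg rack, stand it on the jig's narrow rest strip so that it closes the open end, with its ends flush with the outsides of the tray's two sides, and press it squarely and steadily against the ends of both sides with about 10 newtons (no less than 5, no more than 20) for your workmate to drive the screws at its corners. Hold it by its middle and finish while still pressing, without letting go; leave the two shorter divider boards in the rack and all else on the bench where it is.

Things in the scene. Friction and masses are not known exactly. Their poses are not given: they have to be found in the camera images.
- end_board_mid (a point): The end board to fit: light wood, 190 mm long (its y), 15 mm thick (its x), 70 mm high (its z), 0.1 to 0.2 kg, two screw holes near each end on both faces; symmetric, either face may look either way. The longest and highest of the three boards that stand on edge in the peg rack, in any slot. Reading: its centre, half-way up (35 mm above its underside).
- end_board: The same end board; origin in the middle of its underside, axes as for its centre.
- tray_mouth (a point): Middle of the tray's open end, fixed: midway between the sides, in the plane of their end faces, level with their underside and the rest strip's top (39 mm above the bench). x points into the tray, level and square to the end faces, roughly away from the robot; y along the open end; z up. The fitted board's centre lies at x -7.5, y 0, z 35 mm here.
- rest_mid (a point): Middle of the top of the narrow rest strip in front of the open end (8.5 mm before the end plane): 14 mm wide in x (to 1.5 mm short of the end plane), 150 mm long in y, 24 mm above the jig's base, which reaches 46 mm in front of here. Axes as for the open end. Its friction takes part of the push if the board is also pressed down on it.
- carcass: The tray, clamped rigidly in the jig (no give): two sides, far end, bottom panel; light wood, 215 x 190 x 70 mm. Origin and axes of the open end. Inside it is open from above, 200 x 160 mm, bottom panel 13 mm up. Cleats 24 mm up stand outside the sides from x = 60 mm on; two toggle clamps at x = 195 to 275 mm reach 115 mm up.
- side_left: The tray's side at +y: board 215 x 15 x 70 mm on edge, its front end face 15 x 70 mm; origin in the middle of that face's lower edge, 87.5 mm in y from the middle of the open end.
- side_right: The tray's side at -y: same size; origin likewise.
- rack: The peg rack, fixed: a plywood base 215 x 180 x 18 mm (origin under its centre) with three slots along its y at x = -75, 0 and 75 mm. Each board stands on the base (18 mm above the bench) on its long edge, between two pairs of 8 mm dowels 45 mm high at y = +-50 mm, with 1.5 mm of play each side; it comes out straight upwards.
- divider_a_mid (a point): A shorter divider board in the rack, 130 x 15 x 52 mm, not needed. Reading: its centre, half-way up (26 mm above its underside); x across its thickness, y along its length, z up.
- divider_b_mid (a point): The other divider board, the same. Reading: its centre, half-way up (26 mm above its underside); x across its thickness, y along its length, z up.
- driver: Cordless screwdriver lying on the bench, about 190 x 160 mm and 48 mm high; leave alone.
- glue: White glue bottle, 56 mm wide, 170 mm high, standing at the side; leave alone.
- mallet: Rubber mallet lying at the side, 270 mm long; leave alone.
- square: Try square lying flat on the bench, 200 mm blade, 18 mm high; leave alone.
- bin_screws: Blue open-fronted bin of screws, 160 x 100 x 75 mm, behind the rack; leave alone.
- mug: White mug, 80 mm wide, 90 mm high; leave alone.

How it is judged:
By the outcome, as a careful person would: the job done as asked, in the order asked, and still so for the second after the job is handed in, while the arm keeps its last pose, push and grip.
It also fails if it takes over 58 s, if anything falls off the work surface, if the arm or the gripper's body presses on something with over 40 N, if the wrist force passes 120 N, or if a joint passes its speed limit or range.

## Working session

There is one attempt and no reset: what is moved stays moved. The work goes in short steps, Python scripts to look and compute and a tool call to move; the robot and the scene stay as the last step left them, time stands still between calls to the robot, and variables do not carry over. Pictures are saved under pics/ and viewed, and the job is handed in when it is done.

Besides the shell and the picture viewer there is one more tool, called after "Emit:" in YAML: its name, and indented under it one key for each argument. play_rows: Moves the arm, as the interface text tells. Its arguments: {"type":"object","properties":{"motion":{"type":"array","items":{"type":"number"}}},"required":["motion"]}

```bash
mkdir -p pics; ls; python3 - <<'E'
from bench import arm
import cv2,numpy as np
print(arm.grip_depth)
s=arm.read_state();print(s)
for n in ["scene","top"]:
    im,d=arm.get_image(n);cv2.imwrite(f"pics/{n}0.png",im[:,:,::-1]);np.savez(f"{n}0.npz",im=im,d=d)
    c=arm.camera_info(n);print(n,c)
    for t in ["end_board_mid","tray_mouth","rest_mid","divider_a_mid","rack","side_left","side_right"]:
        try:print(t,[(np.round(r["uv"],1),round(r["confidence"],2)) for r in arm.place_of(t,n)])
        except Exception as e:print(t,e)
E
```

```text
pics
18.700000000000003
{'clock': 0.0, 'joints': array([-8.72404838e-01,  3.85531202e-01,  6.62170038e-03, -4.81528624e-04,
       -1.19398398e+00, -2.58610565e-01]), 'joint_vel': array([ 0.00014571,  0.00075034, -0.00012481,  0.0023417 ,  0.00129947,
        0.00039505]), 'joint_efforts': array([ 2.12566224e-04, -3.92293167e+01,  1.88403136e+01,  4.18613970e+00,
       -4.57830029e-03, -1.48335198e-05]), 'position': array([ 265.86003907, -564.99294417,  230.23785736]), 'ee_rot': array([-2.18035911e-01,  9.75940158e-01,  1.03384724e-03, -2.84170480e-04]), 'contact_force': array([-0.65038961,  0.48711316,  0.20623731]), 'wrist_torque': array([-0.02310892,  0.00492582,  0.0296872 ]), 'gripper_width': 85.31336405968726}
scene {'fovy': 57.44768490490485, 'cx': 317.60859361427754, 'cy': 198.69127846763305, 'R': array([[ 0.46262606,  0.88640945,  0.0159815 ],
       [ 0.6813221 , -0.3439392 , -0.64614706],
       [-0.5672542 ,  0.30981302, -0.76304559]]), 't': array([-281.77536161, -333.53179288, 1627.03143482])}
end_board_mid [(array([346.8, 160.4]), 0.63), (array([360.7, 175.9]), 0.32)]

[... 233 characters left out ...]
.59)]
side_right [(array([215.7, 226.1]), 0.72), (array([285.3, 179.5]), 0.64), (array([388.6, 222.2]), 0.27)]
top {'fovy': 47.24943727419507, 'cx': 324.7901897455913, 'cy': 194.47850931201006, 'R': array([[-0.02419431, -0.99964862, -0.01082951],
       [-0.99763159,  0.02484036, -0.06414175],
       [ 0.06438822,  0.009252  , -0.99788204]]), 't': array([  35.99317307,  558.75853324, 1337.70468234])}
end_board_mid [(array([259.1, 234.6]), 0.81)]
tray_mouth [(array([416.1, 206.1]), 0.55)]
rest_mid [(array([415.1, 210.4]), 0.6)]
divider_a_mid [(array([251.3, 183. ]), 0.51)]
rack [(array([253.7, 207.8]), 0.92)]
side_left [(array([385.3, 207.2]), 0.84)]
side_right [(array([416.1, 207.7]), 0.24)]
```

View pics/scene0.png

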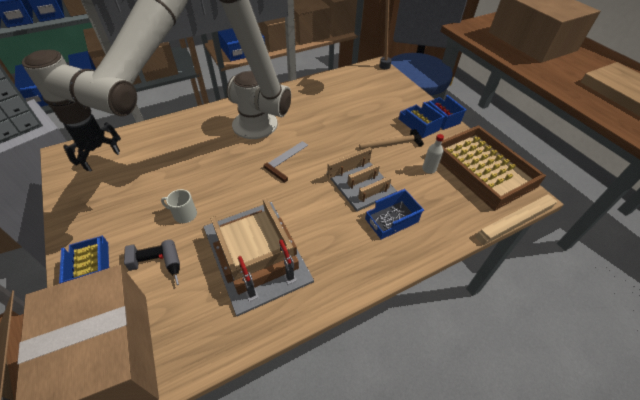

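View pics/top0.png

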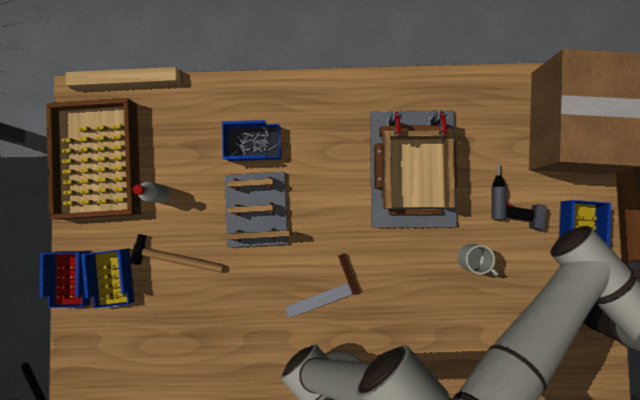

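```bash
python3 - <<'E'
import cv2,numpy as np
im=np.load("top0.npz")["im"]
a=im[140:260,200:300,::-1];b=im[90:240,365:465,::-1]
a=cv2.resize(a,(390,468),interpolation=cv2.INTER_NEAREST);b=cv2.resize(b,(400,600),interpolation=cv2.INTER_NEAREST)
a=cv2.copyMakeBorder(a,0,132,0,10,cv2.BORDER_CONSTANT)
cv2.imwrite("pics/topzoom.png",np.hstack([a,b]))
E
```

```text
(no output)
```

View pics/topzoom.png

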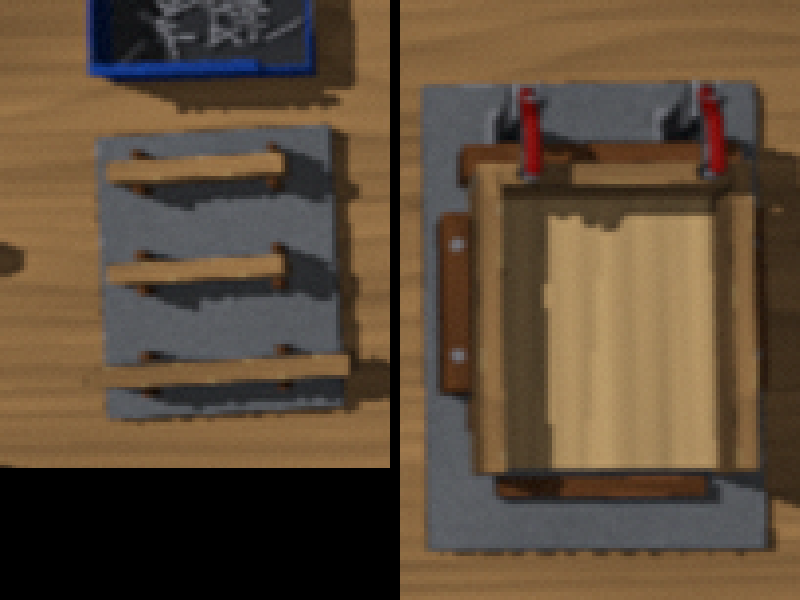

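The top view shows the end board in the slot nearest the robot (pixels about 226..289 by 231..240). The tray mouth is at about (416, 207), with the rest strip in front of it. Next I'll get coarse positions.

```bash
cat > h.py <<'E'
import numpy as np,cv2
from bench import arm
def ray(c,uv,fish=False,H=400):
    f=H/2/np.tan(np.radians(c["fovy"])/2)
    p=(np.array(uv,float)-[c["cx"],c["cy"]])
    if fish:
        r=np.linalg.norm(p);th=r/f
        d=np.array([*(p/max(r,1e-9)*np.sin(th)),np.cos(th)])
    else: d=np.array([*(p/f),1.])
    R=np.array(c["R"]);t=np.array(c["t"])
    return -R.T@t,R.T@d
def atz(c,uv,z,fish=False):
    o,d=ray(c,uv,fish);return o+d*(z-o[2])/d[2]
def proj(c,X,fish=False,H=400):
    f=H/2/np.tan(np.radians(c["fovy"])/2)
    q=np.array(c["R"])@np.array(X,float)+np.array(c["t"])
    if fish:
        r=np.hypot(q[0],q[1]);th=np.arctan2(r,q[2]);return np.array([c["cx"],c["cy"]])+f*th*q[:2]/max(r,1e-9)
    return np.array([c["cx"],c["cy"]])+f*q[:2]/q[2]
E
python3 - <<'E'
from h import *
np.set_printoptions(precision=1,suppress=True)
c=arm.camera_info("top")
Z=lambda x,y:(200+x/3.9,140+y/3.9)
T=lambda x,y:(365+(x-400)/4,90+y/4)
print("board top L,R",atz(c,Z(104,377),88),atz(c,Z(350,364),88))
print("divider",atz(c,Z(107,272),70),atz(c,Z(285,264),70))
print("rack corners",[atz(c,Z(*p),18) for p in [(97,139),(329,125),(344,402),(110,418)]])
print("side ends outer L,R",atz(c,T(474,472),109),atz(c,T(758,471),109))
print("side far outer L", atz(c,T(474,163),109))
print("rest strip",[atz(c,T(*p),39) for p in [(497,496),(705,496)]])
c2=arm.camera_info("scene")
print(atz(c2,(346.8,160.4),53),atz(c,(259.1,234.6),53))
print(atz(c2,(242.2,217.3),39),atz(c,(416.1,206.1),39))
E
```

```text
board top L,R [443.4 299.4  88. ] [448.5 122.3  88. ]
divider [519.4 300.4  70. ] [522.1 170.   70. ]
rack corners [array([623.1, 318.6,  18. ]), array([629.4, 141. ,  18. ]), array([418.6, 133.6,  18. ]), array([410.8, 310.9,  18. ])]
side ends outer L,R [ 512.2 -139.5  109. ] [ 508.1 -334.6  109. ]
side far outer L [ 727.5 -146.5  109. ]
rest strip [array([ 496.6, -163.9,   39. ]), array([ 492.9, -314.6,   39. ])]
[433.  218.1  53. ] [446.3 213.7  53. ]
[ 501.4 -233.7   39. ] [ 517.7 -242.6   39. ]
```

Emit:
play_rows:
  motion: [100,2.7,4.1,0.9,0,0,7.9,100,5.4,8.2,1.8,0,0,15.8,100,8.1,12.3,2.7,0,0,23.7,100,10.8,16.4,3.6,0,0,31.6]

```text
clock: 1.3
position: [374.8, -400.2, 267.8]
ee_rot: [-0.478, 0.879, -0.0, 0.0]
contact_force: [0.3, -0.1, -0.4]
gripper_width: 85.6
```

Emit:
play_rows:
  motion: [100,2.7,4.1,0.9,0,0,7.9,100,5.4,8.2,1.8,0,0,15.8,100,8.1,12.3,2.7,0,0,23.7,100,10.6,16.4,3.4,0,0,31.7,100,10.6,16.4,3.4,0,0,31.7]

```text
clock: 1.92
position: [481.8, -235.3, 302.0]
ee_rot: [-0.699, 0.715, -0.001, 0.001]
contact_force: [-0.6, -0.6, -0.8]
gripper_width: 85.8
```

```bash
python3 - <<'E'
from h import *
s=arm.read_state();print(s["clock"],s["position"],s["ee_rot"],s["joints"],s["joint_vel"].round(3))
c=arm.camera_info("wrist");np.save("w1.npy",c,allow_pickle=True);im,d=arm.get_image("wrist");cv2.imwrite("pics/w1.png",im[:,:,::-1]);np.savez("w1.npz",im=im,d=d);print(c, -c["R"].T@c["t"])
E
```

```text
1.925 [ 481.75195824 -235.29434379  301.97669428] [-6.99484440e-01  7.14647326e-01 -6.53184268e-04  5.39303580e-04] [-1.51726238e-01  1.88218005e-01 -8.99765896e-02 -8.06937520e-05
 -1.29090940e+00  1.30304487e-01] [-0.053  0.001 -0.026  0.004 -0.004 -0.013]
{'fovy': 65.70646984690485, 'cx': 318.7688441151406, 'cy': 196.69795339623082, 'R': array([[-0.9997672 ,  0.02148725, -0.00196035],
       [ 0.02006935,  0.95944684,  0.28117429],
       [ 0.00792251,  0.28106949, -0.95965472]]), 't': array([487.39141519, 159.33726749, 508.80058584])} [ 480.04917699 -306.35665873  444.426797  ]
```

View pics/w1.png

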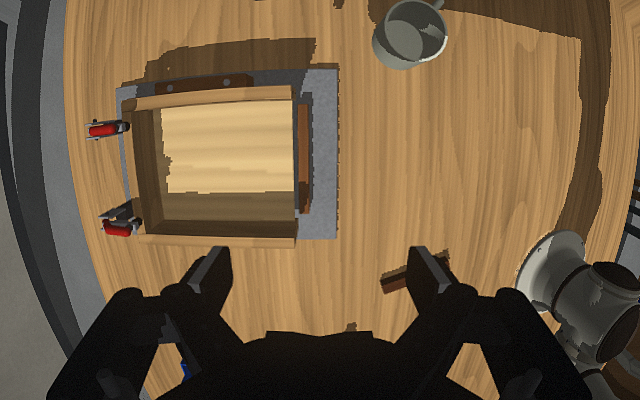

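The wrist view shows the tray. The side ends are at about (293, 90) and (296, 243), with the rest strip at about (305, 105..213). I'll zoom in to pick the corners.

```bash
python3 - <<'E'
from h import *
im=np.load("w1.npz")["im"][:,:,::-1]
a=cv2.resize(im[75:125,250:350],(800,400),interpolation=cv2.INTER_CUBIC)
cv2.imwrite("pics/w1a.png",a)
b=cv2.resize(im[200:250,250:350],(800,400),interpolation=cv2.INTER_CUBIC)
cv2.imwrite("pics/w1b.png",b)
E
```

```text
(no output)
```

View pics/w1a.png

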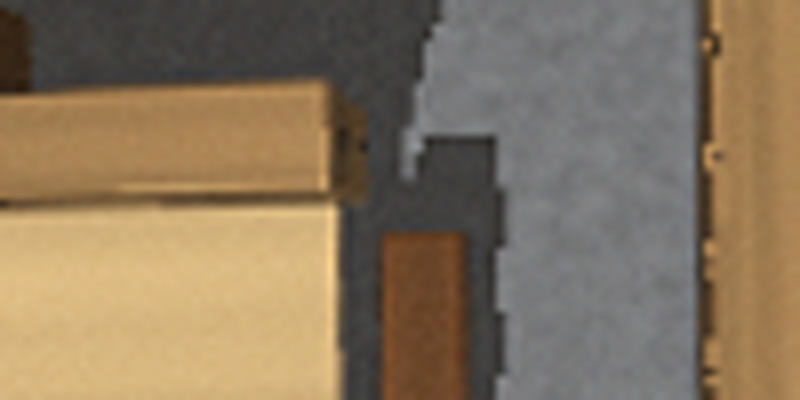

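View pics/w1b.png

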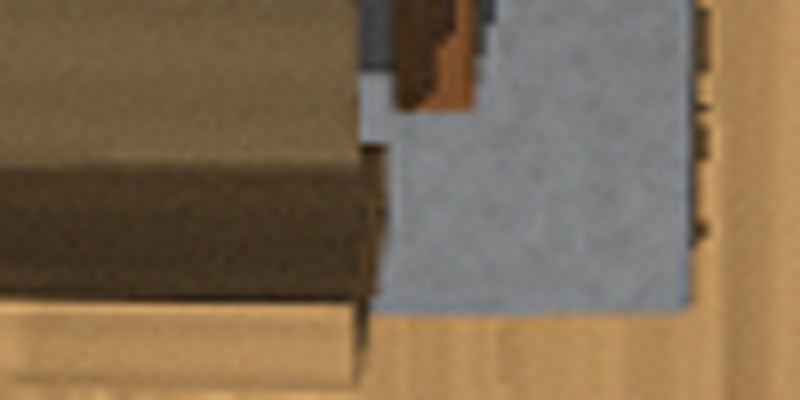

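```bash
cat > m1.py <<'E'
from h import *
np.set_printoptions(precision=1,suppress=True)
c=np.load("w1.npy",allow_pickle=True).item()
A=lambda X,Y:(250+X/8-.5,75+Y/8-.5)
B=lambda X,Y:(250+X/8-.5,200+Y/8-.5)
for n,p,z in [("R outer",A(330,78),109),("R inner",A(330,193),109),("L inner",B(357,302),109),("L outer",B(355,386),109),("R bottom outer",A(366,105),39),
 ("rest R back",A(382,232),39),("rest R front",A(467,232),39),("rest L back",B(397,110),39),("rest L front",B(475,110),39),("base front R",A(695,300),15),("base front L",B(688,305),15)]:
    print(n,atz(c,p,z,True)+[0,0,0])
for n,uv,zz in [("far corners",(128,107),109)]: print(n,atz(c,uv,zz,True))
for t in ["tray_mouth","rest_mid","side_left","side_right"]:
    print(t,[(atz(c,r["uv"],39,True),round(r["confidence"],2)) for r in arm.place_of(t,"wrist")])
E
python3 m1.py
```

```text
R outer [ 510.  -333.6  109. ]
R inner [ 510.4 -317.9  109. ]
L inner [ 513.1 -158.7  109. ]
L outer [ 514.1 -144.9  109. ]
R bottom outer [ 510.5 -334.6   39. ]
rest R back [ 508.5 -313.6   39. ]
rest R front [ 494.8 -313.2   39. ]
rest L back [ 511.2 -164.2   39. ]
rest L front [ 497.6 -164.    39. ]
base front R [ 456.9 -301.    15. ]
base front L [ 459.7 -115.5   15. ]
far corners [ 713.3 -327.1  109. ]
tray_mouth [(array([ 512.2, -235.7,   39. ]), 0.89)]
rest_mid [(array([ 503.3, -240.8,   39. ]), 0.84)]
side_left [(array([ 515.1, -149.2,   39. ]), 0.78)]
side_right [(array([ 504.7, -327. ,   39. ]), 0.98)]
```

Emit:
play_rows:
  motion: [100,-0.5,5,0,0,0,0,100,-1,11,0,0,0,0,100,-1.5,17,0,0,0,1,100,-2,23,0,0,0,1.5,100,-2.5,29,0,0,0,2]

```text
clock: 2.8
position: [454.6, 53.2, 301.5]
ee_rot: [0.709, -0.705, 0.0, -0.0]
contact_force: [1.5, -0.1, 0.1]
gripper_width: 85.5
```

Emit:
play_rows:
  motion: [100,-0.5,6,0,0,0,0.5,100,-1,12,0,0,0,1,100,-1.5,17,0,0,0,1,100,-1.5,18.8,0,0,0,1,100,-1.5,18.8,0,0,0,1]

```text
clock: 3.42
position: [440.3, 240.4, 300.9]
ee_rot: [0.716, -0.698, 0.0, 0.001]
contact_force: [0.4, -0.1, -0.1]
gripper_width: 85.5
```

```bash
python3 - <<'E'
from h import *
s=arm.read_state();print(s["clock"],s["position"],s["ee_rot"],s["joint_vel"].round(3))
c=arm.camera_info("wrist");np.save("w2.npy",c,allow_pickle=True);im,d=arm.get_image("wrist");cv2.imwrite("pics/w2.png",im[:,:,::-1]);np.savez("w2.npz",im=im,d=d)
for r in arm.place_of("end_board_mid","wrist"): print(r["confidence"],r["uv"],atz(c,r["uv"],53,True),atz(c,r["uv"],88,True))
E
```

```text
3.425 [440.32573286 240.40289323 300.88617151] [ 7.16283894e-01 -6.97808763e-01  5.86930906e-05  5.56693273e-04] [-0.031 -0.02  -0.016  0.001 -0.008  0.008]
```

View pics/w2.png

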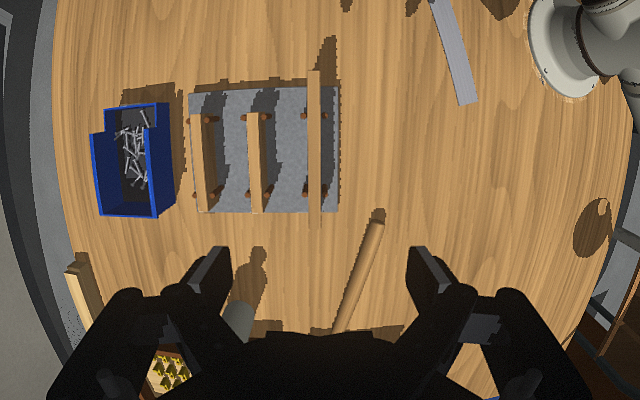

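The end board is at columns 308..320 and rows 70..228, in the slot nearest the robot. It is clearly longer than the two dividers. I'll zoom in.

```bash
python3 - <<'E'
from h import *
im=np.load("w2.npz")["im"][:,:,::-1]
a=cv2.resize(im[60:120,290:350],(390,390),interpolation=cv2.INTER_CUBIC)
b=cv2.resize(im[180:240,290:350],(390,390),interpolation=cv2.INTER_CUBIC)
cv2.imwrite("pics/w2a.png",np.hstack([a,np.zeros((390,20,3),np.uint8),b]))
E
```

```text
(no output)
```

View pics/w2a.png

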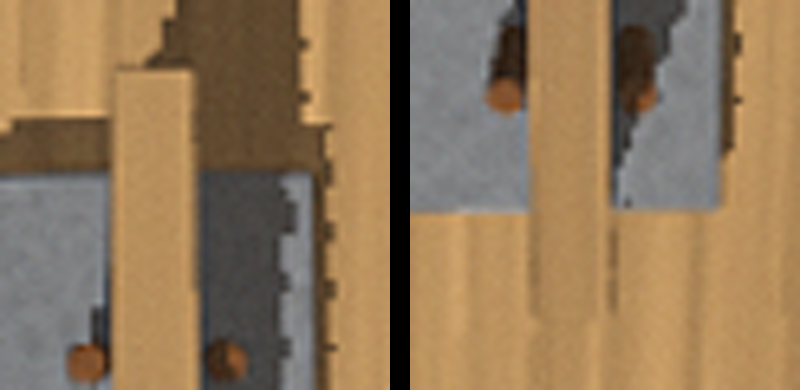

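```bash
python3 - <<'E'
from h import *
np.set_printoptions(precision=1,suppress=True)
c=np.load("w2.npy",allow_pickle=True).item()
A=lambda X,Y:(290+X/6.5-.5,60+Y/6.5-.5)
B=lambda X,Y:(290+(X-410)/6.5-.5,180+Y/6.5-.5)
for n,p,z in [("top -y a",A(116,68),88),("top -y b",A(192,68),88),("top +y a",B(530,317),88),("top +y b",B(598,317),88),("mid edges a",B(530,100),88),("b",B(608,100),88),("dowels",A(88,355),63),("",A(228,355),63),("",B(505,95),63),("",B(645,95),63),("rack",A(318,172),18),("",B(722,208),18)]:
    print(n,atz(c,p,z,True))
E
```

```text
top -y a [456.2 125.1  88. ]
top -y b [443.  124.8  88. ]
top +y a [451.8 314.3  88. ]
top +y b [438.8 313.9  88. ]
mid edges a [452.4 271.3  88. ]
b [438.1 270.9  88. ]
dowels [461.1 176.6  63. ]
 [434.9 175.9  63. ]
 [458.1 277.6  63. ]
 [430.6 276.9  63. ]
rack [416.5 137.3  18. ]
 [411.1 315.4  18. ]
```

Emit:
play_rows:
  motion: [60,0.3,-1,-5,0,0,0,60,0.7,-2.1,-10,0,0,0,60,0.7,-2.1,-15,0,0,0,60,0.7,-2.1,-18,0,0,0,60,0.7,-2.1,-18,0,0,0]

```text
clock: 4.15
position: [446.2, 216.9, 119.6]
ee_rot: [0.715, -0.699, -0.0, 0.003]
contact_force: [-0.5, 0.2, 0.8]
gripper_width: 51.2
```

```bash
python3 - <<'E'
from h import *
s=arm.read_state();print(s["clock"],s["position"],s["gripper_width"],s["contact_force"])
c=arm.camera_info("wrist");im,d=arm.get_image("wrist");cv2.imwrite("pics/w3.png",im[:,:,::-1]);np.savez("w3.npz",im=im,d=d);np.save("w3.npy",c,allow_pickle=True)
E
```

```text
4.15 [446.24512103 216.92090749 119.6385814 ] 51.15371930553292 [-0.51077193  0.17831166  0.76824026]
```

View pics/w3.png

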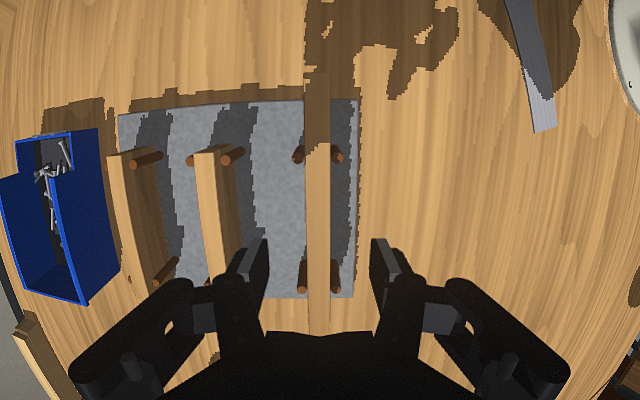

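The board runs at column 318 from row 73 to row 335, between the open fingers. I'll check where its ends are from this height.

```bash
python3 - <<'E'
from h import *
np.set_printoptions(precision=1,suppress=True)
c=np.load("w3.npy",allow_pickle=True).item()
im=np.load("w3.npz")["im"][:,:,::-1]
a=cv2.resize(im[60:100,290:350],(390,260),interpolation=cv2.INTER_CUBIC)
b=cv2.resize(im[300:340,290:350],(390,260),interpolation=cv2.INTER_CUBIC)
cv2.imwrite("pics/w3a.png",np.hstack([a,b]))
for uv in [(305,72.5),(329,73.5),(308,335),(329,334)]: print(atz(c,uv,88,True))
print(proj(c,(447.5,219.5,88),True))
E
```

```text
[456.  125.6  88. ]
[442.7 125.8  88. ]
[452.1 301.9  88. ]
[436.8 300.6  88. ]
[316.6 232.6]
```

View pics/w3a.png

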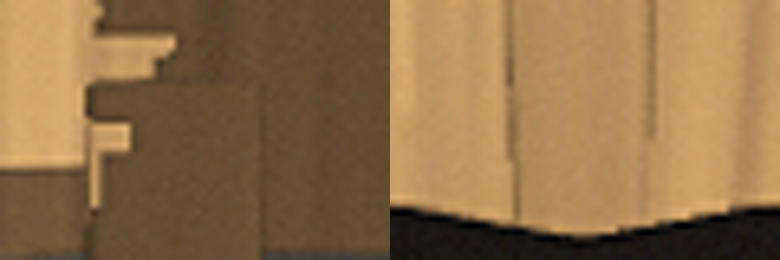

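Emit:
play_rows:
  motion: [60,0,0.05,-3,0,0,0,60,0,0.05,-6,0,0,0,60,0,0.05,-7.9,0,0,0,60,0,0.05,-7.9,0,0,0,60,0,0.05,-7.9,0,0,0]

```text
clock: 4.82
position: [448.4, 220.8, 44.2]
ee_rot: [0.716, -0.698, 0.0, -0.002]
contact_force: [0.4, 0.5, 1.3]
gripper_width: 51.4
```

Emit:
play_rows:
  motion: [0,0,0,0,0,0,0,0,0,0,0,0,0,0,0,0,0,0,0,0,0,0,0,0,0,0,0,0,0,0,0,0,0,0,0]

```text
clock: 5.45
position: [447.6, 220.4, 43.2]
ee_rot: [0.716, -0.698, 0.0, -0.001]
contact_force: [-0.8, -0.7, 6.4]
gripper_width: 14.5
```

Emit:
play_rows:
  motion: [0,0,0,1,0,0,0,0,0,0,4,0,0,0,0,0,0,9,0,0,0,0,0,0,14,0,0,0,0,0,0,19,0,0,0]

```text
clock: 6.08
position: [446.4, 219.5, 233.8]
ee_rot: [0.716, -0.698, -0.0, 0.0]
contact_force: [-0.1, 0.4, -1.6]
gripper_width: 14.3
```

```bash
python3 - <<'E'
from h import *
s=arm.read_state();print(s["clock"],s["position"],s["ee_rot"],s["gripper_width"],s["contact_force"],s["wrist_torque"])
c=arm.camera_info("wrist");im,d=arm.get_image("wrist");cv2.imwrite("pics/w4.png",im[:,:,::-1]);np.savez("w4.npz",im=im,d=d);np.save("w4.npy",c,allow_pickle=True)
E
```

```text
6.075 [446.38922996 219.52271551 233.83712631] [ 7.16217442e-01 -6.97877015e-01 -2.57465388e-04  4.26220265e-04] 14.263842966751549 [-0.06886335  0.44324247 -1.60349945] [ 0.08731802 -0.09029722  0.04296381]
```

View pics/w4.png

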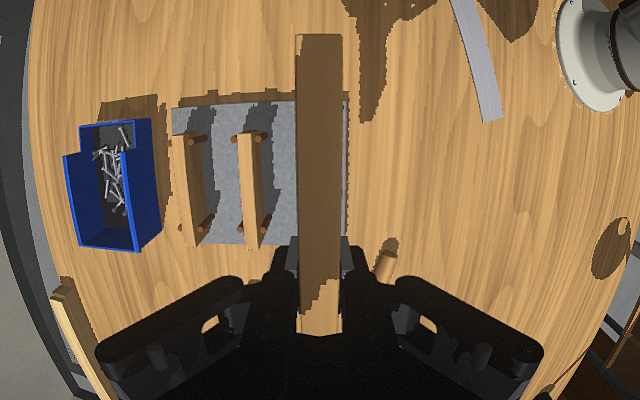

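The board is held level between the pads. Its visible -y end is at (296..342, 34). I'll measure where it sits relative to the tool.

```bash
python3 - <<'E'
from h import *
np.set_printoptions(precision=2,suppress=True)
c=np.load("w4.npy",allow_pickle=True).item()
for z in (278.6,):
  for uv in [(296,34.5),(342,35.5),(300.5,333),(337,328)]: print(atz(c,uv,z,True))
im=np.load("w4.npz")["im"][:,:,::-1]
cv2.imwrite("pics/w4a.png",cv2.resize(im[20:90,280:360],(800,700)[:2] and (640,560),interpolation=cv2.INTER_CUBIC))
E
```

```text
[456.03 124.79 278.6 ]
[441.75 124.75 278.6 ]
[453.57 235.24 278.6 ]
[438.83 232.08 278.6 ]
```

View pics/w4a.png

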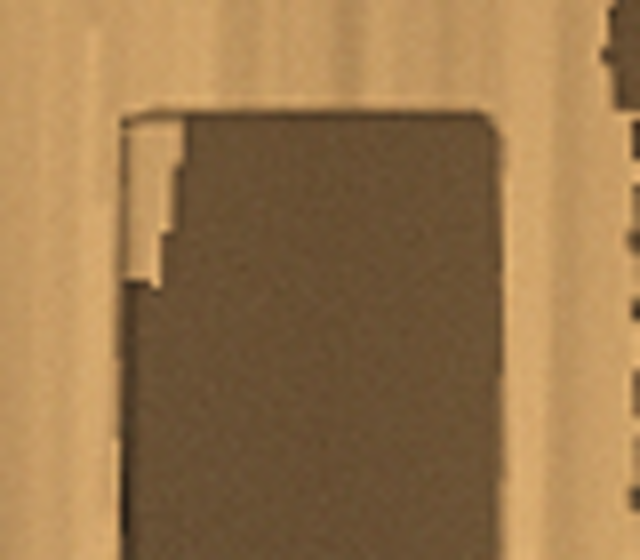

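Emit:
play_rows:
  motion: [0,0.6,-4,0,0,0,-0.3,0,1.2,-9.5,0,0,0,-0.6,0,1.8,-15,0,0,0,-0.9,0,2.4,-20.5,0,0,0,-1.2,0,3,-26,0,0,0,-1.5]

```text
clock: 6.75
position: [476.4, -41.7, 232.1]
ee_rot: [0.707, -0.707, -0.0, 0.0]
contact_force: [0.3, 0.8, -2.9]
gripper_width: 13.9
```

Emit:
play_rows:
  motion: [0,0.6,-5.5,0,0,0,-0.3,0,1.2,-11,0,0,0,-0.6,0,1.6,-16,-2,0,0,-0.9,0,1.6,-19.9,-4,0,0,-1.1,0,1.6,-19.9,-4,0,0,-1.1]

```text
clock: 7.38
position: [491.0, -240.7, 189.5]
ee_rot: [-0.699, 0.715, 0.003, -0.001]
contact_force: [0.3, 0.8, -2.7]
gripper_width: 14.5
```

```bash
python3 - <<'E'
from h import *
s=arm.read_state();print(s["clock"],s["position"],s["ee_rot"],s["gripper_width"],s["contact_force"],s["wrist_torque"])
c=arm.camera_info("wrist");im,d=arm.get_image("wrist");cv2.imwrite("pics/w5.png",im[:,:,::-1]);np.savez("w5.npz",im=im,d=d);np.save("w5.npy",c,allow_pickle=True)
E
```

```text
7.375 [ 491.0157014  -240.73843704  189.47483467] [-0.69862509  0.71548152  0.00264097 -0.00148704] 14.54825402358892 [ 0.31955794  0.84106349 -2.67626943] [ 0.04207905  0.05409968 -0.02096945]
```

View pics/w5.png

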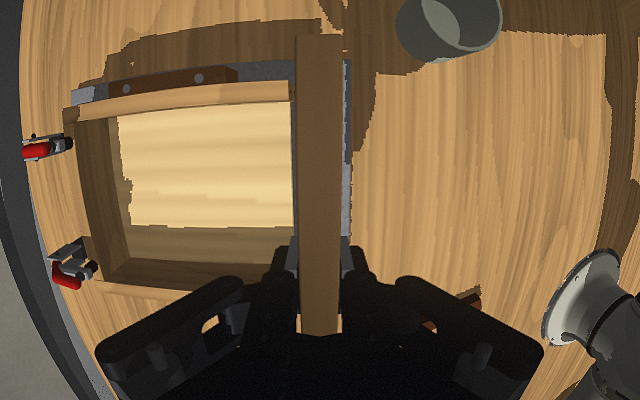

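Emit:
play_rows:
  motion: [0,0.2,0,-4,0,0,0.2,0,0.3,0,-8,0,0,0.2,0,0.3,0,-11,0,0,0.2,0,0.3,0,-11.8,0,0,0.2,0,0.3,0,-11.8,0,0,0.2]

```text
clock: 8.05
position: [496.8, -238.6, 75.0]
ee_rot: [-0.702, 0.712, -0.0, 0.0]
contact_force: [0.9, -0.2, -1.3]
gripper_width: 14.6
```

Emit:
play_rows:
  motion: [0,0,0,0,0,0,0,0,0,0,0,0,0,0]

```text
clock: 8.3
position: [496.9, -239.1, 75.6]
ee_rot: [-0.702, 0.713, -0.001, 0.001]
contact_force: [-0.9, 0.4, -2.0]
gripper_width: 14.3
```

```bash
python3 - <<'E'
from h import *
s=arm.read_state();print(s["clock"],s["position"],s["ee_rot"],s["gripper_width"],s["contact_force"],s["wrist_torque"])
c=arm.camera_info("wrist");im,d=arm.get_image("wrist");cv2.imwrite("pics/w6.png",im[:,:,::-1]);np.savez("w6.npz",im=im,d=d);np.save("w6.npy",c,allow_pickle=True)
cv2.imwrite("pics/w6a.png",cv2.resize(im[20:120,240:370,::-1],(780,600),interpolation=cv2.INTER_CUBIC))
im,d=arm.get_image("top");cv2.imwrite("pics/t6.png",cv2.resize(im[90:240,365:465,::-1],(400,600),interpolation=cv2.INTER_CUBIC))
E
```

```text
8.3 [ 496.89523523 -239.08159798   75.63840293] [-0.7015854   0.71258419 -0.00107816  0.00073841] 14.271717758566746 [-0.92908954  0.44694368 -2.02739431] [-0.01679446 -0.00224824  0.00661975]
```

View pics/w6.png

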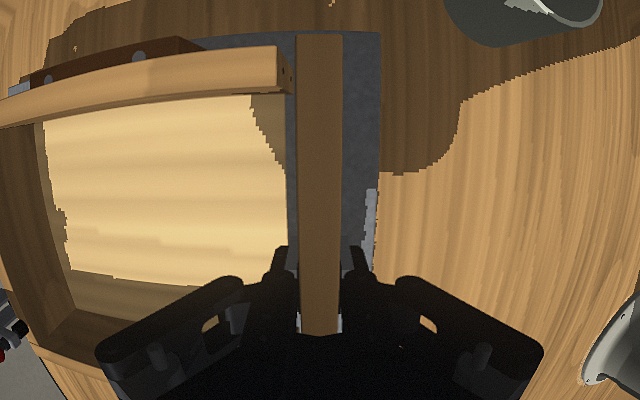

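View pics/w6a.png

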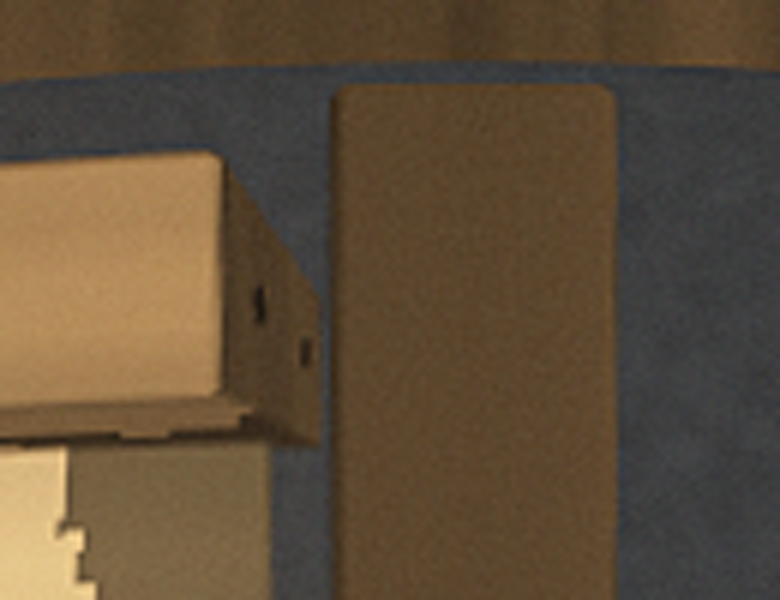

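View pics/t6.png

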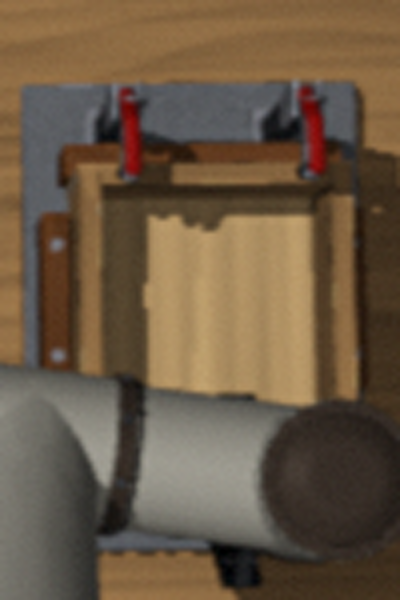

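The right side's outer top corner is at about (276, 45) and the board's end at (296..342, 34). Next I'll compare them in world coordinates.

```bash
python3 - <<'E'
from h import *
np.set_printoptions(precision=2,suppress=True)
c=np.load("w6.npy",allow_pickle=True).item()
A=lambda X,Y:(240+X/6-.5,20+Y/6-.5)
for n,p,z in [("side outer",A(222,152),109),("side inner",A(220,398),109),("side bottom inner",A(322,446),39),("board a",A(333,84),120.4),("board b",A(614,86),120.4),("board edge a",A(333,600),120.4),("board edge b",A(614,600),120.4),("base front edge R",(380,32),15),("",(372,240),15)]:
    print(n,atz(c,p,z,True))
E
```

```text
side outer [ 510.17 -333.44  109.  ]
side inner [ 510.52 -318.6   109.  ]
side bottom inner [ 510.48 -318.98   39.  ]
board a [ 502.8  -334.47  120.4 ]
board b [ 488.25 -334.12  120.4 ]
board edge a [ 503.29 -306.81  120.4 ]
board edge b [ 488.63 -306.58  120.4 ]
base front edge R [ 455.3  -362.12   15.  ]
 [ 458.98 -217.43   15.  ]
```

Emit:
play_rows:
  motion: [0,0,0.04,-0.5,0,0,-0.25,0,0,0.04,-0.9,0,0,-0.25,0,0,0.04,-1.0,0,0,-0.25,0,0,0.04,-1.0,0,0,-0.25,0,0,0.04,-1.0,0,0,-0.25]

```text
clock: 9.02
position: [496.0, -238.6, 64.3]
ee_rot: [-0.7, 0.714, 0.0, -0.0]
contact_force: [-0.7, 0.1, 0.1]
gripper_width: 14.1
```

Emit:
play_rows:
  motion: [0,0,0,-0.05,0,0,0,0,0,0,-0.1,0,0,0,0,0,0,-0.1,0,0,0]

```text
clock: 9.4
position: [496.0, -238.6, 64.2]
ee_rot: [-0.7, 0.714, -0.0, -0.0]
contact_force: [-2.6, 1.7, 6.3]
gripper_width: 14.3
```

Emit:
play_rows:
  motion: [0,0,0,0.07,0,0,0,0,0.3,0,0.07,0,0,0,0,0.6,-0.01,0.07,0,0,0,0,0.7,-0.01,0.07,0,0,0,0,0.7,-0.01,0.07,0,0,0]

```text
clock: 10.02
position: [503.3, -238.9, 64.3]
ee_rot: [-0.7, 0.714, -0.0, -0.0]
contact_force: [-3.3, -0.3, 5.2]
gripper_width: 14.0
```

Emit:
play_rows:
  motion: [0,0.05,0,0,0,0,0,0,0.1,0,0,0,0,0,0,0.1,0,0,0,0,0]

```text
clock: 10.4
position: [504.1, -238.9, 64.3]
ee_rot: [-0.7, 0.714, 0.0, -0.0]
contact_force: [-4.3, -0.8, 5.5]
gripper_width: 14.5
```

```bash
python3 - <<'E'
from h import *
s=arm.read_state();print(s["clock"],s["position"],s["ee_rot"],s["gripper_width"],s["contact_force"],s["wrist_torque"])
c=arm.camera_info("wrist");im,d=arm.get_image("wrist");cv2.imwrite("pics/w7.png",im[:,:,::-1]);np.savez("w7.npz",im=im,d=d);np.save("w7.npy",c,allow_pickle=True)
cv2.imwrite("pics/w7a.png",cv2.resize(im[20:120,240:370,::-1],(780,600),interpolation=cv2.INTER_CUBIC))
E
```

```text
10.4 [ 504.07502106 -238.87749787   64.26830133] [-7.00017179e-01  7.14125956e-01  7.83074288e-05 -2.48388734e-04] 14.530375412265549 [-4.33900575 -0.76539759  5.52169945] [0.06774798 1.06853963 0.0305315 ]
```

View pics/w7a.png

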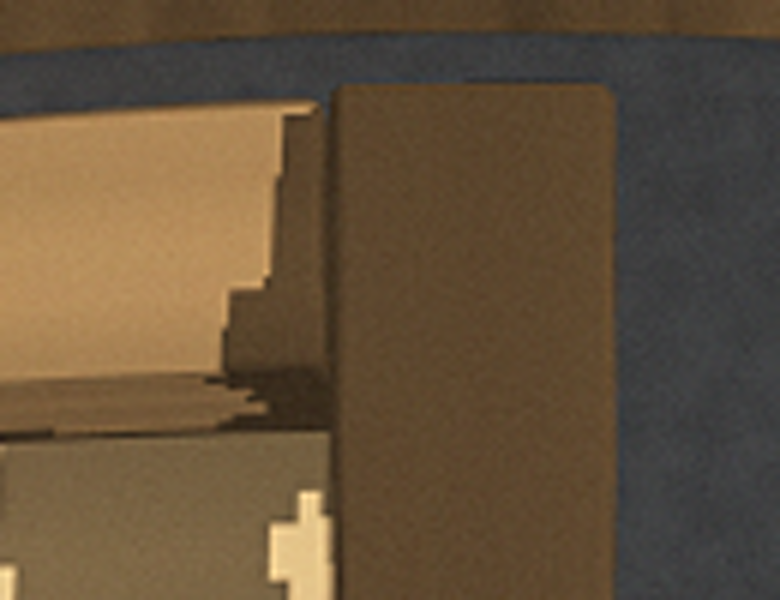

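Emit:
play_rows:
  motion: [0,-0.15,0,0.05,0,0,0,0,-0.15,0.07,0.1,0,0,0,0,-0.15,0.07,0.1,0,0,0]

```text
clock: 10.82
position: [502.7, -237.8, 64.5]
ee_rot: [-0.7, 0.714, 0.0, 0.0]
contact_force: [-0.5, 0.3, -2.3]
gripper_width: 14.6
```

Emit:
play_rows:
  motion: [0,0.05,0,0,0,0,0,0,0.1,0,0,0,0,0,0,0.15,0,0,0,0,0,0,0.2,0,0,0,0,0,0,0.2,0,0,0,0,0]

```text
clock: 11.45
position: [504.2, -238.0, 64.9]
ee_rot: [-0.7, 0.714, 0.0, -0.0]
contact_force: [-1.6, 0.2, -1.9]
gripper_width: 14.6
```

```bash
python3 - <<'E'
from h import *
s=arm.read_state();print(s["clock"],s["position"],s["ee_rot"],s["gripper_width"],s["contact_force"],s["wrist_torque"])
c=arm.camera_info("wrist");im,d=arm.get_image("wrist");cv2.imwrite("pics/w8.png",im[:,:,::-1]);np.savez("w8.npz",im=im,d=d);np.save("w8.npy",c,allow_pickle=True)
cv2.imwrite("pics/w8a.png",cv2.resize(im[20:120,240:370,::-1],(780,600),interpolation=cv2.INTER_CUBIC))
for n in ["scene"]:
  im,d=arm.get_image(n);cv2.imwrite("pics/s8.png",cv2.resize(im[170:270,180:320,::-1],(784,560),interpolation=cv2.INTER_CUBIC))
s=arm.read_state();print(s["contact_force"])
E
```

```text
11.45 [ 504.17183959 -237.96850633   64.8803245 ] [-6.99991946e-01  7.14150563e-01  4.08535788e-04 -2.86096493e-04] 14.593680277565221 [-1.55899927  0.15250047 -1.90149704] [0.00154175 0.32245702 0.06069937]
[-1.11348736 -0.25341823 -2.19891084]
```

View pics/w8a.png

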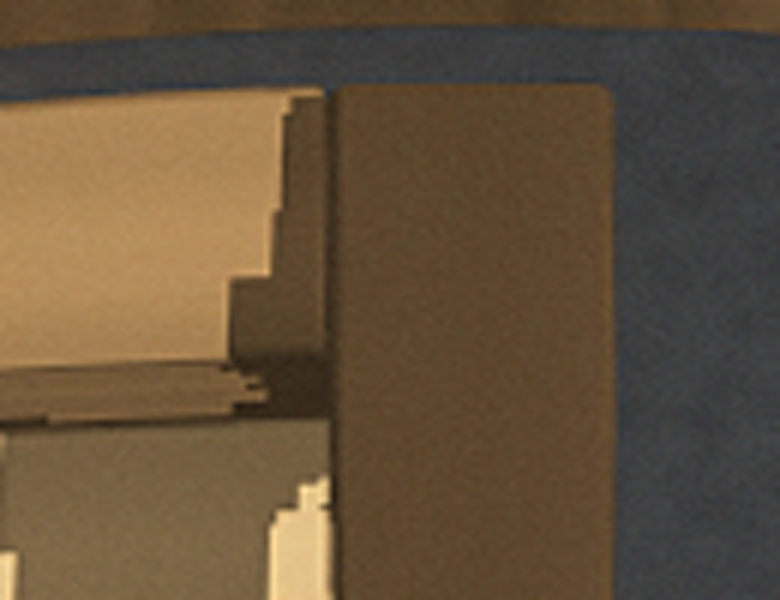

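View pics/s8.png

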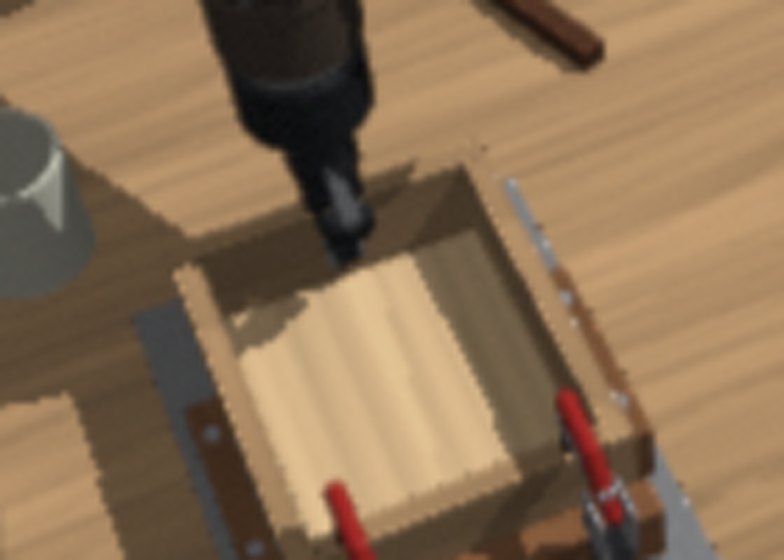

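Emit:
play_rows:
  motion: [0,0,0,-0.04,0,0,0,0,0,0,-0.07,0,0,0,0,0,0,-0.07,0,0,0]

```text
clock: 11.92
position: [504.3, -238.0, 64.3]
ee_rot: [-0.7, 0.714, 0.0, -0.0]
contact_force: [-1.9, 0.1, -0.6]
gripper_width: 14.4
```

Emit:
play_rows:
  motion: [0,0.05,0,0,0,0,0,0,0.1,0,0,0,0,0,0,0.1,0,0,0,0,0]

```text
clock: 12.3
position: [504.2, -237.9, 64.3]
ee_rot: [-0.7, 0.714, 0.001, -0.001]
contact_force: [-6.0, 0.1, 1.1]
gripper_width: 14.3
```

Emit:
play_rows:
  motion: [0,0.04,0,0,0,0,0,0,0.08,0,0,0,0,0,0,0.08,0,0,0,0,0,0,0.08,0,0,0,0,0]

```text
clock: 12.8
position: [504.2, -237.9, 64.3]
ee_rot: [-0.7, 0.714, 0.002, -0.001]
contact_force: [-7.1, 0.6, 3.4]
gripper_width: 14.5
```

```bash
python3 - <<'E'
from h import *
np.set_printoptions(precision=3,suppress=True)
s=arm.read_state();print(s["clock"],s["position"],s["ee_rot"],s["gripper_width"],s["contact_force"],s["wrist_torque"])
c=arm.camera_info("wrist");im,d=arm.get_image("wrist");cv2.imwrite("pics/w9.png",im[:,:,::-1])
cv2.imwrite("pics/w9a.png",cv2.resize(im[20:120,240:370,::-1],(780,600),interpolation=cv2.INTER_CUBIC))
s=arm.read_state();print(s["clock"],s["contact_force"],s["wrist_torque"],s["joint_vel"])
E
```

```text
12.8 [ 504.174 -237.925   64.291] [-0.7    0.714  0.002 -0.001] 14.509489154755025 [-7.084  0.559  3.364] [0.071 1.852 0.131]
12.85 [-6.856  0.046  3.613] [0.08  1.855 0.167] [ 0.001 -0.     0.001 -0.001 -0.001  0.001]
```

View pics/w9a.png

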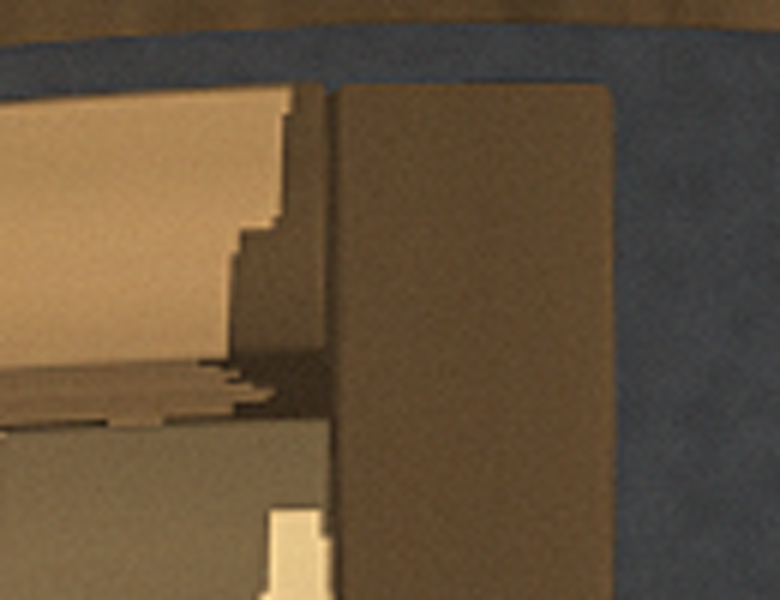

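View pics/w9.png

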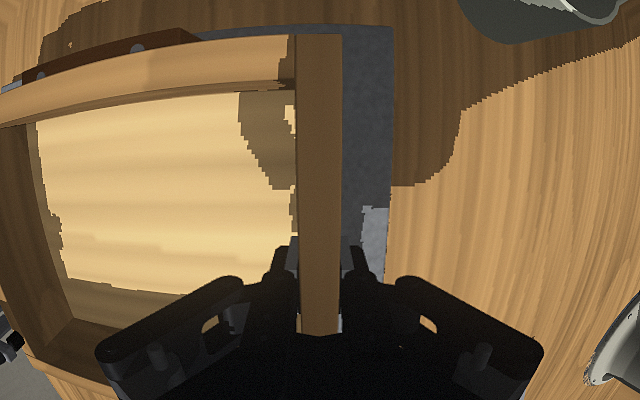

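Emit:
play_rows:
  motion: [0,0.05,0,0.02,0,0,0.1,0,0.1,0,0.03,0,0,0.2,0,0.1,0,0.03,0,0,0.2,0,0.1,0,0.03,0,0,0.2]

```text
clock: 13.35
position: [504.1, -237.9, 64.3]
ee_rot: [-0.701, 0.713, 0.003, -0.002]
contact_force: [-9.8, 0.3, 4.1]
gripper_width: 14.2
```

```bash
python3 - <<'E'
from h import *
np.set_printoptions(precision=3,suppress=True)
s=arm.read_state();print(s["clock"],s["position"],s["ee_rot"],s["contact_force"],s["wrist_torque"])
E
```

```text
13.35 [ 504.119 -237.893   64.306] [-0.701  0.713  0.003 -0.002] [-9.785  0.319  4.139] [-0.064  2.263  0.025]
```

```bash
python3 - <<'E'
from h import *
from scipy.spatial.transform import Rotation as R
np.set_printoptions(precision=4,suppress=True)
for i in range(4):
    s=arm.read_state();M=R.from_quat(s["ee_rot"]).as_matrix();print(M[:,2],M[:,1],s["contact_force"],s["wrist_torque"])
    im,d=arm.get_image("wrist")
cv2.imwrite("pics/wa.png",cv2.resize(im[20:120,240:370,::-1],(780,600),interpolation=cv2.INTER_CUBIC))
E
```

```text
[-0.0067  0.0012 -1.    ] [-0.9998  0.0181  0.0067] [-9.7848  0.3186  4.1392] [-0.0642  2.2635  0.0246]
[-0.0067  0.0012 -1.    ] [-0.9998  0.0181  0.0068] [-9.0793 -0.701   4.0676] [-0.0661  2.2886 -0.0047]
[-0.0067  0.0012 -1.    ] [-0.9998  0.0181  0.0068] [-8.8762  0.1975  3.7823] [-0.0387  2.2279  0.0357]
[-0.0068  0.0012 -1.    ] [-0.9998  0.0182  0.0068] [-9.1702  0.4413  3.5705] [-0.0185  2.2837  0.0446]
```

View pics/wa.png

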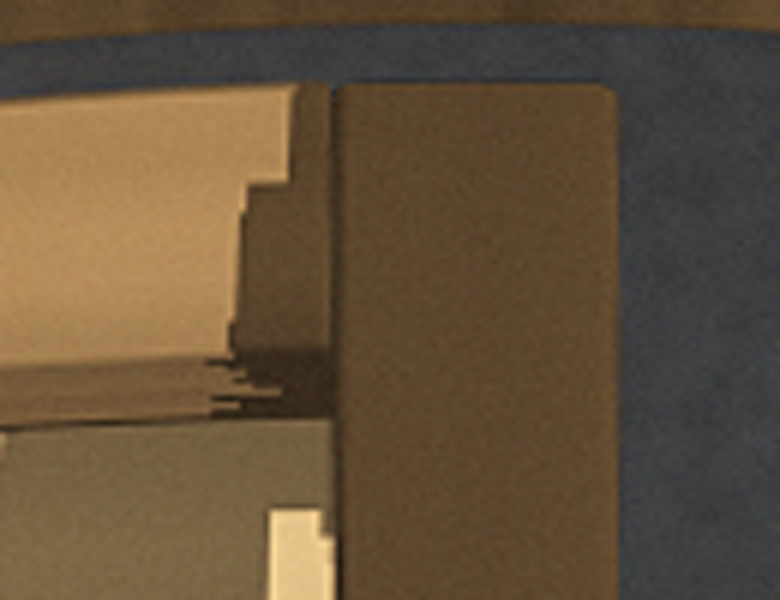

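Emit:
play_rows:
  motion: [0,0.03,0,0.02,0,-0.2,0,0,0.06,0,0.03,0,-0.4,0,0,0.06,0,0.03,0,-0.4,0,0,0.06,0,0.03,0,-0.4,0]

```text
clock: 14.05
position: [504.3, -237.9, 64.3]
ee_rot: [-0.701, 0.714, 0.001, 0.0]
contact_force: [-9.3, 0.3, 2.6]
gripper_width: 14.1
```

```bash
cat > st.py <<'E'
from h import *
from scipy.spatial.transform import Rotation as R
np.set_printoptions(precision=4,suppress=True)
F=[];T=[]
for i in range(6):
    s=arm.read_state();M=R.from_quat(s["ee_rot"]).as_matrix();F.append(s["contact_force"]);T.append(s["wrist_torque"])
    im,d=arm.get_image("wrist")
print(s["clock"],s["position"],M[:,2],M[:,1],np.mean(F,0),np.mean(T,0),np.mean(T,0)[1]/np.mean(F,0)[0])
E
python3 st.py
```

```text
14.3 [ 504.2849 -237.9087   64.2403] [-0.0008  0.0014 -1.    ] [-0.9998  0.0183  0.0008] [-8.8877 -0.0696  2.9626] [-0.179   2.3066  0.0115] -0.2595276439921518
```

Emit:
play_rows:
  motion: [0,0.04,0,0.02,0,-0.1,0,0,0.08,0,0.03,0,-0.1,0,0,0.08,0,0.03,0,-0.1,0,0,0.08,0,0.03,0,-0.1,0]

```text
clock: 14.85
position: [504.3, -237.9, 64.3]
ee_rot: [-0.701, 0.714, 0.001, 0.0]
contact_force: [-10.5, -0.8, 2.6]
gripper_width: 14.4
```

```bash
python3 st.py; python3 - <<'E'
from h import *
im,d=arm.get_image("wrist")
cv2.imwrite("pics/wb.png",cv2.resize(im[20:120,240:370,::-1],(780,600),interpolation=cv2.INTER_CUBIC))
im,d=arm.get_image("scene");cv2.imwrite("pics/sb.png",im[:,:,::-1])
E
```

```text
15.1 [ 504.3218 -237.9115   64.2782] [-0.0006  0.0016 -1.    ] [-0.9998  0.0185  0.0007] [-9.8568 -0.9028  2.5967] [-0.3023  2.5854  0.0305] -0.26229867952361235
```

View pics/wb.png

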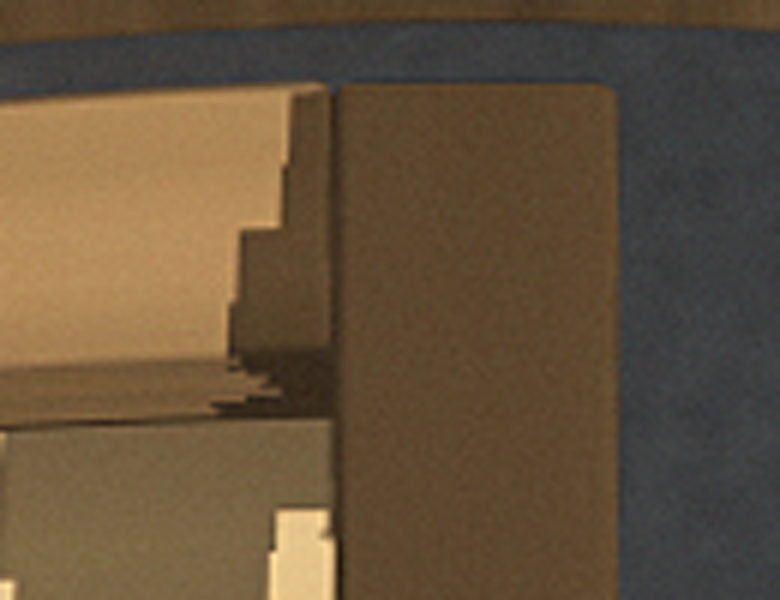

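View pics/sb.png

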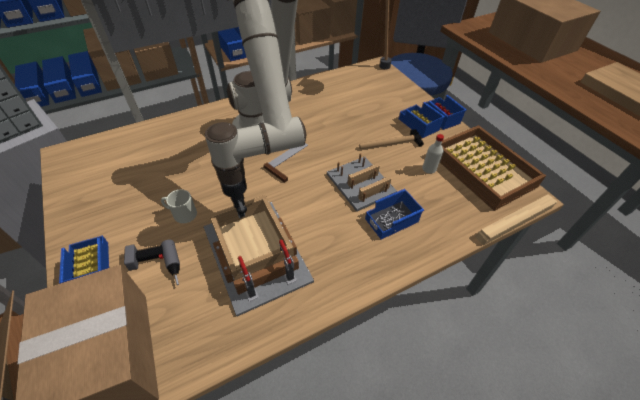

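```bash
python3 - <<'E'
from h import *
im=cv2.imread("pics/sb.png")
cv2.imwrite("pics/sbz.png",cv2.resize(im[185:245,200:290],(780,520),interpolation=cv2.INTER_CUBIC))
c=arm.camera_info("scene")
yv=np.array([.0192,.9998,0]);xv=np.array([.9998,-.0192,0])
P=np.array([504.3,-237.7,109])
for n,X in [("board +y front top",P+95*yv-7.5*xv),("board +y back top",P+95*yv+7.5*xv),("board -y front",P-95*yv-7.5*xv),("board -y back",P-95*yv+7.5*xv)]:
    u=proj(c,X);print(n,u,(u-[200,185])*8.667)
E
```

```text
board +y front top [264.90298196 194.13255805] [562.51414462  79.15188058]
board +y back top [266.54649205 197.21629809] [576.75844664 105.87865551]
board -y front [208.81956984 213.68161298] [ 76.43921181 248.58353966]
board -y back [210.12543239 217.06337045] [ 87.75712252 277.89323167]
```

View pics/sbz.png

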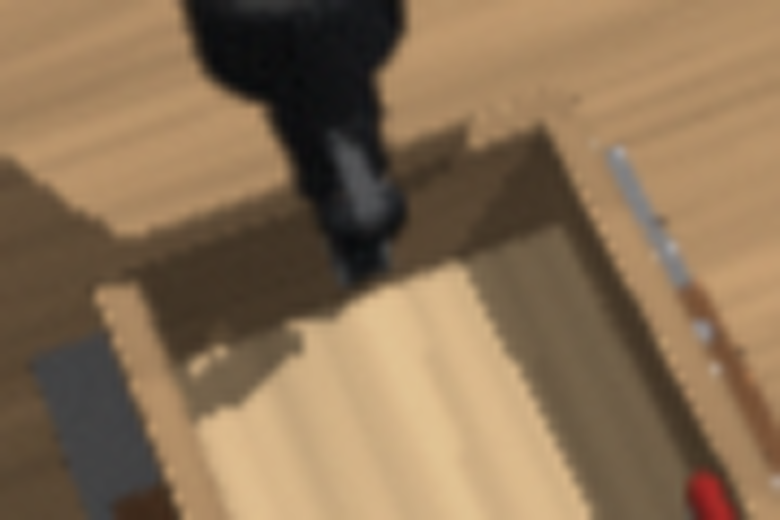

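```bash
python3 - <<'E'
from bench import arm
s=arm.read_state();print(s["clock"],s["contact_force"],s["gripper_width"])
print(arm.job_done())
E
```

```text
15.25 [-9.73782288 -0.75243277  2.37365682] 14.164731296163547
the job is handed in; nothing more can be done
None
```

The end board stands on the rest strip, closing the open end of the tray. The arm holds it by its middle and is still pressing it home. I handed the job in at 15.25 s.

**Last checks:**
- **Push:** the wrist reads about 9.8 N towards the tray, steady. The board is also pressed down on the rest strip, with about 4 N allowing for its weight. The strip's friction may take 1–2 N, so I estimate 8 N or more on the tray sides; I did not measure that directly.
- **Squareness:** the twisting moment about the vertical is close to zero, so both sides carry about the same load. I corrected a lean of about 0.4° during the push, and the tool now reads vertical to within 0.1°.
- **Flush at the right (-y) end:** the close wrist picture shows this end flush to about 0.3 mm. I moved the board about 0.8 mm to get there.
- **Flush at the left (+y) end:** the gripper and arm hid this end from close view. It rests on the given equal lengths of 190 mm and a coarse scene picture that shows no visible step.
- **A disagreement:** my first, farther measurement put the middle of the tray about 1.3 mm further towards -y than the board now sits. That view also measured the tray 1.3 mm too short, so I trusted the close comparison.
- **Rest of the bench:** the last scene picture shows both dividers still in the rack and nothing else moved.

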